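# Sort out the mixed-up lamps in the test nests

### The job

The three car interior lamps were put into the wrong test nests. Using the empty cork mat as the free spot to park one of them (near its middle) on the way, get every lamp into the nest whose rim has the colour of its switch block, lying flat inside the rim and lengthwise (either way round). Set the lamps down gently rather than dropping them, and leave the tape roll, the clip cup and the glue bottle where they stand.

Things in the scene. Friction and masses are not known exactly. Their poses are not given: they have to be found in the camera images.
- red_lamp: Loose car lamp, lens down: grey plate 96 (x) x 62 (y) x 12 mm, on its middle a red switch block 44 (x) x 30 (y) mm, top 36 mm above the underside: grip it across y. Grey bosses up to 18 mm high beyond the block, |x| over 30 mm. Origin: centre of the underside, x along the length, z up. About 0.12 kg. Starts in a nest of another colour, lengthwise.
- yellow_lamp: Loose car lamp, lens down: grey plate 96 (x) x 62 (y) x 12 mm, on its middle a yellow switch block 44 (x) x 30 (y) mm, top 36 mm above the underside: grip it across y. Grey bosses up to 18 mm high beyond the block, |x| over 30 mm. Origin: centre of the underside, x along the length, z up. About 0.12 kg. Starts in a nest of another colour, lengthwise.
- blue_lamp: Loose car lamp, lens down: grey plate 96 (x) x 62 (y) x 12 mm, on its middle a blue switch block 44 (x) x 30 (y) mm, top 36 mm above the underside: grip it across y. Grey bosses up to 18 mm high beyond the block, |x| over 30 mm. Origin: centre of the underside, x along the length, z up. About 0.12 kg. Starts in a nest of another colour, lengthwise.
- red_nest: Fixed test nest: shallow tray with a dark floor and a red rim, 124 (x) x 90 (y) mm outside, rim 4 mm thick and 10 mm high, floor 4 mm above the bench, inside 116 x 82 mm. Holds one lamp flat with about 10 mm play all round. Origin at the centre of its underside on the bench, x along the length, z up.
- yellow_nest: Fixed test nest: shallow tray with a dark floor and a yellow rim, 124 (x) x 90 (y) mm outside, rim 4 mm thick and 10 mm high, floor 4 mm above the bench, inside 116 x 82 mm. Holds one lamp flat with about 10 mm play all round. Origin at the centre of its underside on the bench, x along the length, z up.
- blue_nest: Fixed test nest: shallow tray with a dark floor and a blue rim, 124 (x) x 90 (y) mm outside, rim 4 mm thick and 10 mm high, floor 4 mm above the bench, inside 116 x 82 mm. Holds one lamp flat with about 10 mm play all round. Origin at the centre of its underside on the bench, x along the length, z up.
- mat: Fixed flat cork mat, 130 (x) x 96 (y) x 4 mm thick, empty at the start: the free spot. Origin at the centre of its underside on the bench, x along the length.
- tape: Green roll of tape lying flat, loose, 64 mm across, 19 mm high, hole 42 mm; origin at the centre of its underside. Not to be moved.
- clip_cup: Steel cup of trim clips, loose, 56 mm across the rim, 50 mm high; origin at the centre of its underside. Not to be moved.
- glue: White glue bottle standing upright, loose, 42 mm across, 110 mm high; origin at the centre of its underside. Not to be moved.
Not all that is in view belongs to the job. What is shaped like the yellow_lamp but green or pink is not meant.

How it is judged:
By the outcome, as a careful person would: the job done as asked, in the order asked, and still so for the second after the job is handed in, with the robot touching nothing.
It also fails if it takes over 99 s, if anything falls off the work surface, if the arm or the gripper's body presses on something with over 40 N, if the wrist force passes 120 N, or if a joint passes its speed limit or range.

### The arm

A 7-joint arm with a two-finger parallel gripper is mounted at the origin on the work surface. World frame = base frame: x ahead of the robot, y to its left, z up, the work surface at z = 0. Lengths are in m, angles in rad, forces in N, time in s.
With the tool pointing down it reaches from about 0.425 to 0.95 m from the base axis. Payload 4.7 kg.
Tool frame: the origin (TCP) lies midway between the tips of the shut fingers; the grasp point (between the pads) lies 19 mm behind it; z points along the fingers, y is the line along which they close (so a half turn about z gives the same grasp; the last joint's range is limited). The gripper opens to 85 mm and grips with 20 to 120 N. Pads are 22 mm wide; open, the fingers measure 114 mm over their backs; the gripper's body (76 mm by 85 mm) begins 54 mm behind the grasp point. The pads swing forward as they close: fully open they stand 13 mm farther back than shut.
Start: joints at [-1.169, 0.469, -0.049, 1.532, 0.024, 1.141, -0.082], TCP at [0.282, 0.613, 0.231] pointing down, gripper open.
Joint ranges: [-2.59, 2.59], [-0.33, 1.99], [-1.39, 1.29], [0.1, 2.45], [-1.04, 4.18], [0.21, 1.99], [-2.66, 2.66]. Speed limits (rad/s): [2.57, 2.57, 3.14, 3.14, 3.14, 3.14, 3.14].

### API

Orientations are given as a unit quaternion [x, y, z, w].
In Python, from rig import bot, viewer gives the robot as it stands.
- The arm moves only by the tool step_arm, never from a script. Its argument "commands" is a list of rows, each an object of numbers: "tx", "ty", "tz": the shift along the tool's x, y, z in mm; "turn": the turn about the tool's z in degrees. A call has 1 to 20 rows; each row is the pose to reach, as a shift and turn from the pose commanded when the call began, along the tool's axes at that moment; what a row does not reach only later rows make up. A row lasts 1/10 s, in which the tool goes at most 50 mm and 8.59 degrees, less where a joint would pass 70% of its speed; a pose out of reach is approached as far as the arm can. A call with a gripper value outside its range is refused whole. "claw" is the closure, from -1 (fully open) to 1 (shut), set as the call begins (left out, the last holds). The fingers move at their own pace and stop on an object; "grip_force" is the grip in N (left out, the last holds). Time passes only in rows, so rows that repeat a pose let the fingers close. It gives the time, the measured TCP pose, the force, the opening and the grip force at its end, in the units of the state.
- bot.get_obs(): the state, without advancing time (a new reading comes with each control period).
- viewer.capture(name): name is "scene" or "top" or "wrist"; returns a dict with "image" (384x512x3 uint8, red, green, blue), "z_map" (384x512 float32, m along the optical axis (not along the pixel's ray), 0 where there is no reading), "K" (3x3 intrinsics, pixels), "D" ([k1, k2, p1, p2, k3] as OpenCV has them; the pictures are not rectified), "world_from_camera" (4x4, takes a point from camera to world coordinates). Camera axes: x right, y down, z forward; pixel columns grow to the right and rows downward; lengths in m; the calibration is good to about 2 mm. A picture is of the moment at which its call begins.
- bot.close_job(): hands the job in; it is judged then, once.
Trained networks look in the newest picture that a camera, given by its name, has taken for a name from the list of things; names that differ only in an ending like _2 or _b are one class to them, and where a whole thing is asked for, a point or a joint stands for the part that bears it (a point fixed in the world has none). Each returns a list of dicts, best first, with "p" (0 to 1); they miss things now and then, are a little off and sometimes report something else, mostly with a low value. They report only what shows in the picture. A call takes as long as a camera call. They do not tell look-alikes from the thing itself.
- viewer.trace(camera, target): "region" (384x512 bool, what is visible of it) and "rect" ([centre column, centre row, width, height] in pixels, round what is visible of it).
The state is a dict: "time_s": time; "qpos": joint angles; "qvel": joint speeds; "effort": joint torques, N m; "ee_pos": TCP position; "tcp_rot": TCP orientation; "contact_force": force on the tool from outside, world axes, zero at the start; "ft_torque": the same for the moment, N m; "grip_width": finger opening in m; "gripper_force": force on a finger pad.
Only numpy, scipy, OpenCV 4.12 (cv2) and the standard library are available. Lean on these libraries where they do the work, as an engineer would, in place of code of your own. Each camera call takes 0.05 s, during which the arm holds its last target. There are 200 camera calls.

## Working session

There is one attempt and no reset: what is moved stays moved. The work goes in short steps, Python scripts to look and compute and a tool call to move; the robot and the scene stay as the last step left them, time stands still between calls to the robot, and variables do not carry over. Pictures are saved under pics/ and viewed, at most 14 in all, crops included, and the job is handed in when it is done.

Besides the shell and the picture viewer there is one more tool, called after "Emit:" in YAML: its name, and indented under it one key for each argument. step_arm: Moves the arm, as the interface text tells. Its arguments: {"type":"object","properties":{"commands":{"type":"array"},"claw":{"type":"number"},"grip_force":{"type":"number"}},"required":["commands"]}

```bash
mkdir -p pics; python3 - <<'E'
from rig import bot, viewer
import cv2
o=bot.get_obs(); print(o['time_s'],o['ee_pos'],o['tcp_rot'],o['grip_width'])
for n in ['top','scene']:
    c=viewer.capture(n); cv2.imwrite(f'pics/{n}0.png',c['image'][:,:,::-1])
    print(n,c['K'].tolist() if hasattr(c['K'],'tolist') else c['K'],c['D'],c['world_from_camera'])
E
```

```text
0.0 [0.28163002 0.61279616 0.23026657] [ 2.13724889e-01  9.76893400e-01 -9.66344331e-04 -1.51957249e-04] 0.08551400469439333
top [[368.5122676938597, 0.0, 255.33972894376842], [0.0, 368.5122676938597, 193.22642853114073], [0.0, 0.0, 1.0]] [0.03673049 0.         0.         0.         0.        ] [[ 4.37910232e-03 -9.96194113e-01  8.70523560e-02  4.02860852e-01]
 [-9.99990329e-01 -4.32714843e-03  7.85506460e-04  6.49686440e-02]
 [-4.05828446e-04 -8.70549539e-02 -9.96203428e-01  1.19496546e+00]
 [ 0.00000000e+00  0.00000000e+00  0.00000000e+00  1.00000000e+00]]
scene [[378.10582944563424, 0.0, 254.59395487075864], [0.0, 378.10582944563424, 194.03332297476317], [0.0, 0.0, 1.0]] [-0.08402657  0.          0.          0.          0.        ] [[ 0.69917967  0.56110254 -0.44307079  0.92846583]
 [ 0.71477869 -0.56200681  0.41622081 -0.37615401]
 [-0.01546625 -0.60771069 -0.79400788  0.86710513]
 [ 0.          0.          0.          1.        ]]
```

View pics/top0.png

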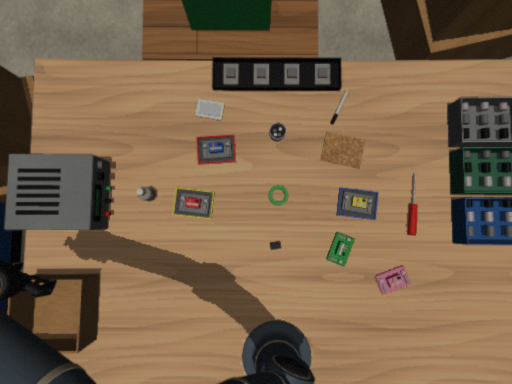

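View pics/scene0.png

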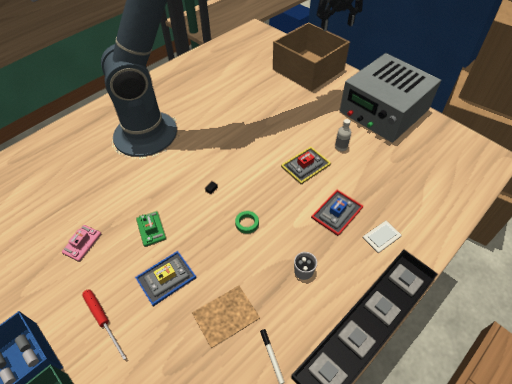

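The top picture shows the blue lamp in the red nest (216,149), the red lamp in the yellow nest (194,202) and the yellow lamp in the blue nest (357,203). The mat (342,150) is empty. Look-alikes are the green lamp (340,249) and the pink lamp (392,279), neither of which is meant. The card (209,109) and the grey lamps in the black tray aren't part of the job either. The cycle will be yellow to the mat, blue to the blue nest, red to the red nest, then yellow to the yellow nest.

```bash
cat > h.py <<'E'
from rig import bot, viewer
import cv2, numpy as np
from scipy.spatial.transform import Rotation as R
def world(c,reg):
    v,u=np.nonzero(reg&(c['z_map']>0)); z=c['z_map'][v,u]
    p=cv2.undistortPoints(np.stack([u,v],1).astype(np.float64)[:,None],c['K'],np.array(c['D']))[:,0]
    P=np.c_[p*z[:,None],z]; T=c['world_from_camera']
    return P@T[:3,:3].T+T[:3,3]
def rect(P,w=None):
    (x,y),s,a=cv2.minAreaRect(P[:,:2].astype(np.float32)*1000)
    if s[0]<s[1]: s=s[::-1]; a+=90
    return np.round([x,y,*s,(a+90)%180-90],1)   # mm, long-axis angle deg
def hue(c,col):
    h=cv2.cvtColor(c['image'],cv2.COLOR_RGB2HSV); H,S,V=[h[...,i].astype(int) for i in range(3)]
    m={'red':((H<6)|(H>174))&(S>150),'yellow':(abs(H-27)<5)&(S>150),'blue':(abs(H-110)<10)&(S>100)}[col]
    return m&(V>60)
def togo(xy,ang):
    "tool-axis shift (mm), turn (deg) to bring the TCP over xy mm with tool y across long axis ang"
    o=bot.get_obs(); r=R.from_quat(o['tcp_rot']).as_matrix(); p=np.array(o['ee_pos'])*1000
    d=r.T@np.array([xy[0]-p[0],xy[1]-p[1],0])
    cur=np.degrees(np.arctan2(r[1,0],r[0,0]))   # tool x should lie along the length
    t=-((ang-cur+90)%180-90)   # tool z is down
    return np.round(d[:2],1),round(t,1),np.round(p,1),round(cur,1)
E
python3 - <<'E'
from h import *
c=viewer.capture('top')
for n in ['red_lamp','yellow_lamp','blue_lamp','red_nest','yellow_nest','blue_nest','mat','tape','clip_cup','glue']:
    for d in viewer.trace('top',n)[:3]:
        if d['p']<.3: continue
        P=world(c,d['region']); print(n,round(d['p'],2),np.round(d['rect']),rect(P),'z',np.round(np.percentile(P[:,2],[5,50,95])*1000))
        if n.endswith('lamp'):
            m=d['region']&hue(c,n.split('_')[0])
            if m.sum()>5:
                Q=world(c,m);print('   block',rect(Q),np.round(np.median(Q,0)*1000))
print(bot.get_obs()['qpos'])
E
```

```text
red_lamp 0.95 [195. 205.  33.  21.] [473.3 262.6  95.9  61.8  83. ] z [12. 18. 42.]
   block [474.6 263.6  47.   30.   89.6] [478. 261.  40.]
yellow_lamp 0.83 [357. 202.  33.  25.] [ 477.3 -260.8   98.8   61.8   80.3] z [12. 18. 42.]
   block [ 478.2 -258.8   43.5   28.8   79.2] [ 481. -258.   41.]
yellow_lamp 0.61 [194. 206.  44.  31.] [474.3 265.3 127.3  91.8  82.9] z [ 1.  6. 14.]
   block [475.2 265.8 122.9  88.3  83.2] [489. 274.  10.]
yellow_lamp 0.6 [340. 250.  27.  29.] [ 331.3 -206.2   99.9   64.7  -21.5] z [ 8. 14. 38.]
blue_lamp 0.94 [219. 150.  30.  21.] [650.4 191.9  98.   69.3  89.6] z [ 8. 18. 43.]
   block [654.1 193.3  41.9  37.7 -88.6] [654. 191.  41.]
red_nest 0.6 [215. 150.  43.  33.] [650.9 195.8 124.2  91.4 -86.1] z [ 1.  6. 13.]
yellow_nest 0.92 [194. 203.  44.  36.] [475.9 266.4 125.7  93.   83.9] z [ 1.  6. 13.]
mat 0.89 [344. 151.  42.  38.] [ 651.3 -216.5  131.4   99.8   77.9] z [0. 5. 9.]
mat 0.64 [278. 195.  22.  18.] [499.1  -6.9  63.6  60.7  89.2] z [-1. 19. 22.]
tape 0.58 [279. 193.  24.  21.] [499.1  -9.   62.6  60.8  89.5] z [-1. 19. 22.]
clip_cup 0.58 [276. 132.  20.  18.] [701.4  -1.1  51.9  49.7 -25.9] z [30. 37. 51.]
glue 0.67 [146. 193.  18.  14.] [500.6 415.7  63.2  41.5  87.9] z [ 17.  74. 111.]
[-1.16890876  0.46853874 -0.0485822   1.53254889  0.02406506  1.1410188
 -0.0823039 ]
```

```bash
python3 - <<'E'
from h import *
print(togo((560,200),80)); print(togo((478,-260),80)); print(R.from_quat(bot.get_obs()['tcp_rot']).as_matrix().round(3))
T=viewer.capture('wrist')['world_from_camera'];o=bot.get_obs();r=R.from_quat(o['tcp_rot']).as_matrix()
print((r.T@(T[:3,3]-o['ee_pos'])*1000).round(), (r.T@T[:3,:3]).round(2))
E
```

```text
(array([-425.4, -259.4]), np.float64(75.3), array([281.8, 613.3, 231.4]), np.float64(155.3))
(array([-543. , -711.6]), np.float64(75.3), array([281.8, 613.3, 231.4]), np.float64(155.3))
[[-0.909  0.418 -0.   ]
 [ 0.418  0.909  0.   ]
 [ 0.     0.    -1.   ]]
[  71.   -2. -143.] [[ 0.   -0.96 -0.28]
 [ 1.    0.   -0.  ]
 [ 0.   -0.28  0.96]]
```

Emit:
step_arm:
  commands:
    - {"tx": -50, "ty": -30, "turn": 8}
    - {"tx": -95, "ty": -58, "turn": 16}
    - {"tx": -142, "ty": -86, "turn": 24}
    - {"tx": -190, "ty": -115, "turn": 32}
    - {"tx": -235, "ty": -145, "turn": 40}
    - {"tx": -280, "ty": -172, "turn": 48}
    - {"tx": -322, "ty": -200, "turn": 56}
    - {"tx": -360, "ty": -230, "turn": 64}
    - {"tx": -390, "ty": -268, "turn": 71}
    - {"tx": -415, "ty": -310, "turn": 75}
    - {"tx": -435, "ty": -355, "turn": 75}
    - {"tx": -450, "ty": -400, "turn": 75}
    - {"tx": -463, "ty": -447, "turn": 75}
    - {"tx": -475, "ty": -495, "turn": 75}
    - {"tx": -488, "ty": -543, "turn": 75}
    - {"tx": -500, "ty": -590, "turn": 75}
    - {"tx": -515, "ty": -635, "turn": 75}
    - {"tx": -529, "ty": -677, "turn": 75}
    - {"tx": -543, "ty": -712, "turn": 75}
    - {"tx": -543, "ty": -712, "turn": 75}
  claw: -1

```text
validation failed for argument at $.co...
```

```bash
cat >> h.py <<'E'
def look(cols,zmin,zmax,save=None):
    "wrist picture: rect of coloured pixels in a height band (mm)"
    c=viewer.capture('wrist')
    if save: cv2.imwrite(f'pics/{save}.png',c['image'][:,:,::-1])
    out={}
    for n,lo,hi in zip(cols,zmin,zmax):
        m=cv2.morphologyEx(hue(c,n).astype(np.uint8),cv2.MORPH_OPEN,np.ones((2,2)))
        P=world(c,(m>0)); P=P[(P[:,2]*1000>lo)&(P[:,2]*1000<hi)]
        out[n,lo]=rect(P) if len(P)>10 else None
        print(n,len(P),out[n,lo],np.round(np.median(P[:,2])*1000,1) if len(P) else '')
    return c,out
E
python3 - <<'E'
from h import *
o=bot.get_obs();print(o['time_s'],o['grip_width'])
c,d=look(['yellow','blue'],[25,-3],[50,20],'w1')
k=d['yellow',25]; print(togo(k[:2],k[4]))
E
```

```text
0.7 0.08584228521524552
yellow 0 None Traceback (most recent call last):
  File "<stdin>", line 3, in <module>
  File "h.py", line 31, in look
    P=world(c,(m>0)); P=P[(P[:,2]*1000>lo)&(P[:,2]*1000<hi)]
  File "h.py", line 6, in world
    p=cv2.undistortPoints(np.stack([u,v],1).astype(np.float64)[:,None],c['K'],np.array(c['D']))[:,0]
      ~~~~~~~~~~~~~~~~~~~^^^^^^^^^^^^^^^^^^^^^^^^^^^^^^^^^^^^^^^^^^^^^^^^^^^^^^^^^^^^^^^^^^^^^^
cv2.error: OpenCV(4.12.0) /io/opencv/modules/calib3d/src/undistort.dispatch.cpp:347: error: (-215:Assertion failed) CV_IS_MAT(_src) && CV_IS_MAT(_dst) && (_src->rows == 1 || _src->cols == 1) && (_dst->rows == 1 || _dst->cols == 1) && _src->cols + _src->rows - 1 == _dst->rows + _dst->cols - 1 && (CV_MAT_TYPE(_src->type) == CV_32FC2 || CV_MAT_TYPE(_src->type) == CV_64FC2) && (CV_MAT_TYPE(_dst->type) == CV_32FC2 || CV_MAT_TYPE(_dst->type) == CV_64FC2) in function 'cvUndistortPointsInternal'
```

Emit:
step_arm:
  commands:
    - {"tx": -50, "ty": -30, "tz": 0, "turn": 8}
    - {"tx": -95, "ty": -58, "tz": 0, "turn": 16}
    - {"tx": -142, "ty": -86, "tz": 0, "turn": 24}
    - {"tx": -190, "ty": -115, "tz": 0, "turn": 32}
    - {"tx": -235, "ty": -145, "tz": 0, "turn": 40}
    - {"tx": -280, "ty": -172, "tz": 0, "turn": 48}
    - {"tx": -322, "ty": -200, "tz": 0, "turn": 56}
    - {"tx": -360, "ty": -230, "tz": 0, "turn": 64}
    - {"tx": -390, "ty": -268, "tz": 0, "turn": 71}
    - {"tx": -415, "ty": -310, "tz": 0, "turn": 75}
    - {"tx": -435, "ty": -355, "tz": 0, "turn": 75}
    - {"tx": -450, "ty": -400, "tz": 0, "turn": 75}
    - {"tx": -463, "ty": -447, "tz": 0, "turn": 75}
    - {"tx": -475, "ty": -495, "tz": 0, "turn": 75}
    - {"tx": -488, "ty": -543, "tz": 0, "turn": 75}
    - {"tx": -500, "ty": -590, "tz": 0, "turn": 75}
    - {"tx": -515, "ty": -635, "tz": 0, "turn": 75}
    - {"tx": -529, "ty": -677, "tz": 0, "turn": 75}
    - {"tx": -543, "ty": -712, "tz": 0, "turn": 75}
    - {"tx": -543, "ty": -712, "tz": 0, "turn": 75}
  claw: -1

```text
time_s: 2.75
ee_pos: [0.4757, -0.2679, 0.2322]
tcp_rot: [0.768, 0.641, -0.001, 0.002]
contact_force: [-0.5, -0.1, -0.2]
grip_width: 0.0853
gripper_force: 0.0
```

```bash
sed -i 's/P=world(c,(m>0)); /if not m.any(): print(n,"none"); continue\n        P=world(c,(m>0)); /' h.py
python3 - <<'E'
from h import *
c,d=look(['yellow','blue'],[25,-3],[50,20],'w1')
k=d['yellow',25]; print(togo(k[:2],k[4]))
E
```

```text
yellow 18 [ 464.7 -276.     7.5    5.6   79.3] 40.4
blue 633 [ 475.7 -263.4  122.8   90.4   83.2] 10.5
(array([-14. ,  -9.7]), np.float64(0.6), array([ 476.7, -264. ,  231.6]), np.float64(79.9))
```

View pics/w1.png

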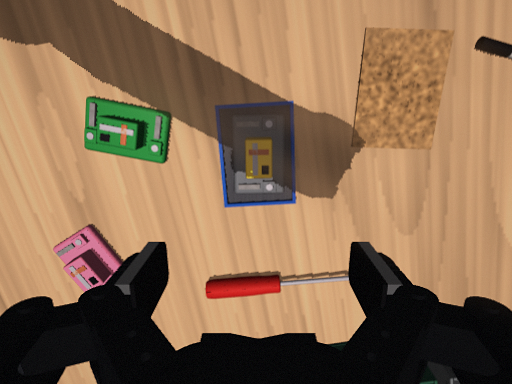

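The close view confirms the yellow lamp (258,158) in the blue-rimmed nest. The green (127,130) and pink (88,258) look-alikes are separate. The lamp is in shadow, so I'll measure the block by its height instead.

```bash
cat >> h.py <<'E'
def near(xy,bands=((32,50),(11,26)),cam='wrist',r=75,save=None):
    c=viewer.capture(cam); 
    if save: cv2.imwrite(f'pics/{save}.png',c['image'][:,:,::-1])
    P=world(c,np.ones(c['z_map'].shape,bool)); P=P[np.hypot(*(P[:,:2]*1000-xy).T)<r]
    o=[]
    for lo,hi in bands:
        Q=P[(P[:,2]*1000>lo)&(P[:,2]*1000<hi)]; o.append(rect(Q)); print((lo,hi),len(Q),o[-1],np.median(Q[:,2])*1000)
    return o
E
python3 - <<'E'
from h import *
o=near((476,-263),r=60)
print(togo(o[0][:2],o[0][4]))
c,d=look(['blue'],[-3],[20])
E
```

```text
(32, 50) 1057 [ 477.  -260.    43.1   29.9   80.7] 40.75063148631058
(11, 26) 3175 [ 474.6 -262.7  119.6   89.7   83. ] 16.657238290024246
(array([ 1.2, -0.7]), np.float64(-0.5), array([ 477.5, -261.3,  231.3]), np.float64(80.2))
blue 584 [ 474.3 -275.4   99.3   90.1   83. ] 10.5
```

Emit:
step_arm:
  commands:
    - {"tx": 0.5, "ty": -0.5, "tz": 45, "turn": -0.5}
    - {"tx": 1, "ty": -0.5, "tz": 90, "turn": -0.5}
    - {"tx": 1, "ty": -0.5, "tz": 130, "turn": -0.5}
    - {"tx": 1, "ty": -0.5, "tz": 165, "turn": -0.5}
    - {"tx": 1, "ty": -0.5, "tz": 190, "turn": -0.5}
    - {"tx": 1, "ty": -0.5, "tz": 205, "turn": -0.5}
    - {"tx": 1, "ty": -0.5, "tz": 212, "turn": -0.5}
    - {"tx": 1, "ty": -0.5, "tz": 212, "turn": -0.5}
    - {"tx": 1, "ty": -0.5, "tz": 212, "turn": -0.5}
  claw: -1

```text
time_s: 3.8
ee_pos: [0.4786, -0.2594, 0.0203]
tcp_rot: [0.761, 0.648, 0.001, 0.001]
contact_force: [1.0, 0.2, 0.1]
grip_width: 0.085
gripper_force: 0.0
```

Emit:
step_arm:
  commands:
    - {"tx": 0, "ty": 0, "tz": 0, "turn": 0}
    - {"tx": 0, "ty": 0, "tz": 0, "turn": 0}
    - {"tx": 0, "ty": 0, "tz": 0, "turn": 0}
    - {"tx": 0, "ty": 0, "tz": 0, "turn": 0}
    - {"tx": 0, "ty": 0, "tz": 0, "turn": 0}
    - {"tx": 0, "ty": 0, "tz": 0, "turn": 0}
    - {"tx": 0, "ty": 0, "tz": 0, "turn": 0}
    - {"tx": 0, "ty": 0, "tz": 0, "turn": 0}
  claw: 1
  grip_force: 40

```text
time_s: 4.6
ee_pos: [0.4781, -0.2595, 0.0198]
tcp_rot: [0.761, 0.648, 0.0, 0.0]
contact_force: [0.3, 1.4, 5.5]
grip_width: 0.0291
gripper_force: 41.7
```

Emit:
step_arm:
  commands:
    - {"tx": 0, "ty": 0, "tz": -10, "turn": 0}
    - {"tx": 0, "ty": 0, "tz": -35, "turn": 0}
    - {"tx": 5, "ty": 12, "tz": -60, "turn": 0}
    - {"tx": 18, "ty": 42, "tz": -70, "turn": 1}
    - {"tx": 34, "ty": 80, "tz": -70, "turn": 2}
    - {"tx": 50, "ty": 118, "tz": -70, "turn": 3}
    - {"tx": 62, "ty": 146, "tz": -70, "turn": 3}
    - {"tx": 68, "ty": 160, "tz": -70, "turn": 3}
    - {"tx": 70, "ty": 164, "tz": -60, "turn": 3}
    - {"tx": 70, "ty": 164, "tz": -42, "turn": 3}
    - {"tx": 70, "ty": 164, "tz": -26, "turn": 3}
    - {"tx": 70, "ty": 164, "tz": -14, "turn": 3}
    - {"tx": 70, "ty": 164, "tz": -8, "turn": 3}
    - {"tx": 70, "ty": 164, "tz": -5, "turn": 3}
    - {"tx": 70, "ty": 164, "tz": -2, "turn": 3}
    - {"tx": 70, "ty": 164, "tz": -1, "turn": 3}
    - {"tx": 70, "ty": 164, "tz": 0, "turn": 3}
    - {"tx": 70, "ty": 164, "tz": 0, "turn": 3}
    - {"tx": 70, "ty": 164, "tz": 0, "turn": 3}

```text
time_s: 6.5
ee_pos: [0.651, -0.2165, 0.0198]
tcp_rot: [0.778, 0.628, 0.0, 0.0]
contact_force: [-0.1, -0.2, 0.6]
grip_width: 0.0293
gripper_force: 41.0
```

Emit:
step_arm:
  commands:
    - {"tx": 0, "ty": 0, "tz": 0, "turn": 0}
    - {"tx": 0, "ty": 0, "tz": 0, "turn": 0}
    - {"tx": 0, "ty": 0, "tz": 0, "turn": 0}
    - {"tx": 0, "ty": 0, "tz": 0, "turn": 0}
    - {"tx": 0, "ty": 0, "tz": 0, "turn": 0}
    - {"tx": 0, "ty": 0, "tz": -10, "turn": 0}
    - {"tx": 0, "ty": 0, "tz": -45, "turn": 0}
    - {"tx": 0, "ty": 0, "tz": -90, "turn": 0}
    - {"tx": 0, "ty": 0, "tz": -135, "turn": 0}
    - {"tx": 0, "ty": 0, "tz": -175, "turn": 0}
    - {"tx": 0, "ty": 0, "tz": -200, "turn": 0}
    - {"tx": 0, "ty": 0, "tz": -200, "turn": 0}
  claw: -1

```text
time_s: 7.7
ee_pos: [0.6528, -0.2178, 0.2252]
tcp_rot: [0.778, 0.628, 0.003, 0.004]
contact_force: [1.0, -0.2, 0.6]
grip_width: 0.0857
gripper_force: 0.0
```

```bash
python3 - <<'E'
from h import *
near((651,-216),((32,50),(9,26)),r=62,save='w2')
print(togo((653,192),90))
E
```

```text
(32, 50) 1072 [ 650.  -217.1   43.1   29.    78. ] 40.829440029177626
(9, 26) 3086 [ 650.1 -217.2   94.8   62.1   77.4] 16.714375150941095
(array([400.1, -85. ]), np.float64(-12.2), array([ 651.5, -217. ,  222.2]), np.float64(77.8))
```

View pics/w2.png

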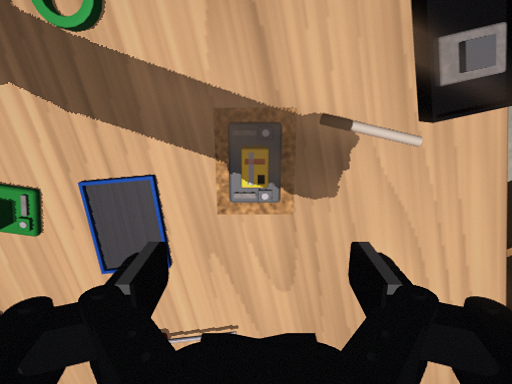

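The yellow lamp lies in the middle of the mat (255,165) and the blue nest (125,225) is empty. Next is the blue lamp.

Emit:
step_arm:
  commands:
    - {"tx": 25, "ty": -5, "tz": 0, "turn": -2}
    - {"tx": 68, "ty": -15, "tz": 0, "turn": -4}
    - {"tx": 115, "ty": -25, "tz": 0, "turn": -6}
    - {"tx": 162, "ty": -35, "tz": 0, "turn": -8}
    - {"tx": 210, "ty": -45, "tz": 0, "turn": -10}
    - {"tx": 257, "ty": -55, "tz": 0, "turn": -12}
    - {"tx": 304, "ty": -65, "tz": 0, "turn": -12}
    - {"tx": 350, "ty": -75, "tz": 0, "turn": -12}
    - {"tx": 383, "ty": -82, "tz": 0, "turn": -12}
    - {"tx": 400, "ty": -85, "tz": 0, "turn": -12}
    - {"tx": 400, "ty": -85, "tz": 0, "turn": -12}
    - {"tx": 400, "ty": -85, "tz": 0, "turn": -12}

```text
time_s: 8.95
ee_pos: [0.652, 0.1899, 0.2187]
tcp_rot: [0.709, 0.705, -0.001, 0.001]
contact_force: [0.5, -1.1, 0.6]
grip_width: 0.0858
gripper_force: 0.0
```

```bash
python3 - <<'E'
from h import *
o=near((652,194),r=60); near((652,194),((4,12),),r=82,save='w3')
k=o[0];print(togo(k[:2],k[4]))
look(['red'],[-3],[20])
E
```

```text
(32, 50) 1138 [651.  193.2  44.1  30.  -84.6] 40.77041200199222
(11, 26) 3386 [650.6 194.  119.   89.8 -86.1] 16.62228905666918
(4, 12) 3371 [650.5 195.1 124.4  90.2 -86.2] 5.539130362783807
(array([ 4.4, -1.4]), np.float64(-5.9), array([652.4, 188.8, 219.3]), np.float64(89.5))
red 1293 [572.2 187.2 250.7 128.1   3.8] 10.5
```

View pics/w3.png

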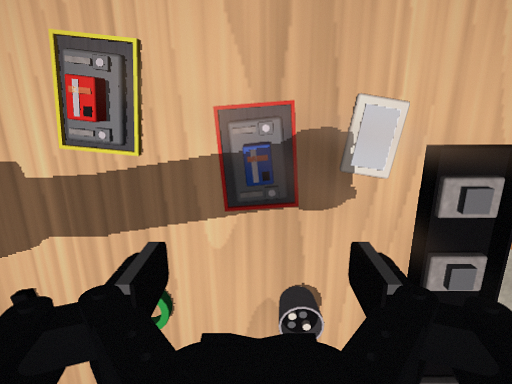

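The blue lamp (257,165) sits in the red nest, and the red lamp (88,97) is in the yellow nest.

Emit:
step_arm:
  commands:
    - {"tx": 2, "ty": -1, "tz": 35, "turn": -3}
    - {"tx": 4, "ty": -1.5, "tz": 80, "turn": -6}
    - {"tx": 4.5, "ty": -1.5, "tz": 125, "turn": -6}
    - {"tx": 4.5, "ty": -1.5, "tz": 160, "turn": -6}
    - {"tx": 4.5, "ty": -1.5, "tz": 182, "turn": -6}
    - {"tx": 4.5, "ty": -1.5, "tz": 194, "turn": -6}
    - {"tx": 4.5, "ty": -1.5, "tz": 199, "turn": -6}
    - {"tx": 4.5, "ty": -1.5, "tz": 199, "turn": -6}
    - {"tx": 4.5, "ty": -1.5, "tz": 199, "turn": -6}
  claw: -1

```text
time_s: 10.0
ee_pos: [0.6517, 0.197, 0.0218]
tcp_rot: [0.671, 0.742, 0.001, 0.001]
contact_force: [-0.7, 0.4, 0.3]
grip_width: 0.0856
gripper_force: 0.0
```

Emit:
step_arm:
  commands:
    - {"tx": 0, "ty": 0, "tz": 0, "turn": 0}
    - {"tx": 0, "ty": 0, "tz": 0, "turn": 0}
    - {"tx": 0, "ty": 0, "tz": 0, "turn": 0}
    - {"tx": 0, "ty": 0, "tz": 0, "turn": 0}
    - {"tx": 0, "ty": 0, "tz": 0, "turn": 0}
    - {"tx": 0, "ty": 0, "tz": 0, "turn": 0}
    - {"tx": 0, "ty": 0, "tz": 0, "turn": 0}
    - {"tx": 0, "ty": 0, "tz": 0, "turn": 0}
  claw: 1
  grip_force: 40

```text
time_s: 10.8
ee_pos: [0.651, 0.1973, 0.0209]
tcp_rot: [0.67, 0.742, 0.001, 0.0]
contact_force: [-0.6, -0.6, 6.0]
grip_width: 0.0292
gripper_force: 41.6
```

```bash
python3 - <<'E'
from h import *
print(togo((475.5,-263.4),83.2))
E
```

```text
(array([-440.5, -221.3]), np.float64(12.6), array([651. , 197.3,  20.9]), np.float64(95.8))
```

Emit:
step_arm:
  commands:
    - {"tx": 0, "ty": 0, "tz": -10, "turn": 0}
    - {"tx": 0, "ty": 0, "tz": -35, "turn": 0}
    - {"tx": -10, "ty": -5, "tz": -65, "turn": 0}
    - {"tx": -32, "ty": -16, "tz": -90, "turn": 1}
    - {"tx": -66, "ty": -33, "tz": -100, "turn": 2}
    - {"tx": -102, "ty": -52, "tz": -100, "turn": 3}
    - {"tx": -140, "ty": -71, "tz": -100, "turn": 4}
    - {"tx": -178, "ty": -90, "tz": -100, "turn": 5}
    - {"tx": -216, "ty": -110, "tz": -100, "turn": 6}
    - {"tx": -254, "ty": -129, "tz": -100, "turn": 7}
    - {"tx": -292, "ty": -148, "tz": -100, "turn": 8}
    - {"tx": -330, "ty": -167, "tz": -100, "turn": 9}
    - {"tx": -366, "ty": -186, "tz": -100, "turn": 10}
    - {"tx": -398, "ty": -202, "tz": -100, "turn": 11}
    - {"tx": -422, "ty": -214, "tz": -100, "turn": 12}
    - {"tx": -434, "ty": -220, "tz": -95, "turn": 12.5}
    - {"tx": -436.5, "ty": -221, "tz": -85, "turn": 12.5}
    - {"tx": -436.5, "ty": -221, "tz": -75, "turn": 12.5}
    - {"tx": -436.5, "ty": -221, "tz": -70, "turn": 12.5}
    - {"tx": -436.5, "ty": -221, "tz": -70, "turn": 12.5}

```text
time_s: 12.8
ee_pos: [0.4748, -0.2575, 0.0888]
tcp_rot: [0.746, 0.666, -0.0, -0.001]
contact_force: [0.5, 0.7, 0.6]
grip_width: 0.0294
gripper_force: 40.9
```

```bash
python3 - <<'E'
from h import *
print(togo((475.5,-263.4),83.2))
c=viewer.capture('wrist'); cv2.imwrite('pics/w4.png',c['image'][:,:,::-1])
E
```

```text
(array([-5.8,  1.3]), np.float64(0.3), array([ 474.8, -257.5,   88.8]), np.float64(83.5))
```

View pics/w4.png

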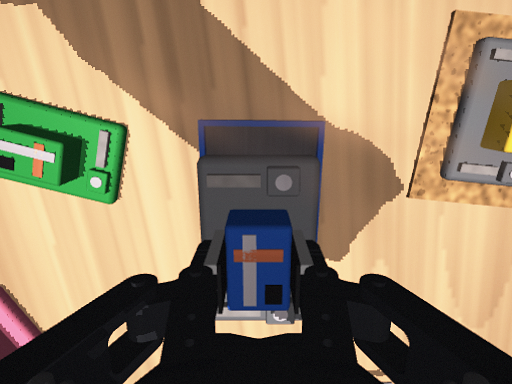

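The blue lamp is held level over the blue nest (260,215). I'll lower it with a small correction.

Emit:
step_arm:
  commands:
    - {"tx": -1.5, "ty": 1, "tz": 12, "turn": 0}
    - {"tx": -1.5, "ty": 1, "tz": 32, "turn": 0}
    - {"tx": -1.5, "ty": 1, "tz": 48, "turn": 0}
    - {"tx": -1.5, "ty": 1, "tz": 57, "turn": 0}
    - {"tx": -1.5, "ty": 1, "tz": 62, "turn": 0}
    - {"tx": -1.5, "ty": 1, "tz": 65, "turn": 0}
    - {"tx": -1.5, "ty": 1, "tz": 67, "turn": 0}
    - {"tx": -1.5, "ty": 1, "tz": 68, "turn": 0}
    - {"tx": -1.5, "ty": 1, "tz": 68, "turn": 0}
    - {"tx": -1.5, "ty": 1, "tz": 68, "turn": 0}

```text
time_s: 13.85
ee_pos: [0.4759, -0.2613, 0.0226]
tcp_rot: [0.747, 0.665, 0.0, 0.0]
contact_force: [0.3, 0.1, -1.2]
grip_width: 0.0292
gripper_force: 40.9
```

Emit:
step_arm:
  commands:
    - {"tx": 0, "ty": 0, "tz": 0, "turn": 0}
    - {"tx": 0, "ty": 0, "tz": 0, "turn": 0}
    - {"tx": 0, "ty": 0, "tz": 0, "turn": 0}
    - {"tx": 0, "ty": 0, "tz": 0, "turn": 0}
    - {"tx": 0, "ty": 0, "tz": 0, "turn": 0}
    - {"tx": 0, "ty": 0, "tz": -10, "turn": 0}
    - {"tx": 0, "ty": 0, "tz": -45, "turn": 0}
    - {"tx": 0, "ty": 0, "tz": -90, "turn": 0}
    - {"tx": 0, "ty": 0, "tz": -135, "turn": 0}
    - {"tx": 0, "ty": 0, "tz": -175, "turn": 0}
    - {"tx": 0, "ty": 0, "tz": -200, "turn": 0}
    - {"tx": 0, "ty": 0, "tz": -200, "turn": 0}
    - {"tx": 0, "ty": 0, "tz": -200, "turn": 0}
  claw: -1

```text
time_s: 15.15
ee_pos: [0.4756, -0.2611, 0.2229]
tcp_rot: [0.747, 0.665, 0.001, 0.0]
contact_force: [-1.0, -0.4, 0.6]
grip_width: 0.0857
gripper_force: 0.0
```

```bash
python3 - <<'E'
from h import *
near((475.5,-263.4),((32,50),(13.5,26)),r=62)
print(togo((474,263),85))
E
```

```text
(32, 50) 1128 [ 474.5 -265.4   44.2   30.    83.5] 40.66771541753012
(13.5, 26) 3004 [ 474.5 -265.2   94.2   61.7   83.5] 16.78447897149271
(array([520., -62.]), np.float64(-1.7), array([ 475.1, -260.7,  221.8]), np.float64(83.3))
```

Emit:
step_arm:
  commands:
    - {"tx": 25, "ty": -3, "tz": 0, "turn": 0}
    - {"tx": 68, "ty": -8, "tz": 0, "turn": -1}
    - {"tx": 116, "ty": -14, "tz": 0, "turn": -1.5}
    - {"tx": 165, "ty": -20, "tz": 0, "turn": -1.5}
    - {"tx": 214, "ty": -26, "tz": 0, "turn": -1.5}
    - {"tx": 263, "ty": -31, "tz": 0, "turn": -1.5}
    - {"tx": 312, "ty": -37, "tz": 0, "turn": -1.5}
    - {"tx": 361, "ty": -43, "tz": 0, "turn": -1.5}
    - {"tx": 410, "ty": -49, "tz": 0, "turn": -1.5}
    - {"tx": 458, "ty": -55, "tz": 0, "turn": -1.5}
    - {"tx": 498, "ty": -60, "tz": 0, "turn": -1.5}
    - {"tx": 520, "ty": -62, "tz": 0, "turn": -1.5}
    - {"tx": 520, "ty": -62, "tz": 0, "turn": -1.5}
    - {"tx": 520, "ty": -62, "tz": 0, "turn": -1.5}
    - {"tx": 520, "ty": -62, "tz": 0, "turn": -1.5}

```text
time_s: 16.7
ee_pos: [0.4745, 0.2605, 0.2215]
tcp_rot: [0.739, 0.673, -0.001, 0.0]
contact_force: [1.0, -0.0, -0.1]
grip_width: 0.0857
gripper_force: 0.0
```

```bash
python3 - <<'E'
from h import *
o=near((475,264),r=60); near((475,264),((4,12),),r=82)
k=o[0];print(togo(k[:2],k[4]))
E
```

```text
(32, 50) 1121 [473.  263.   44.1  30.   83.1] 40.7222543803758
(11, 26) 3309 [473.1 257.6 106.2  89.7  84. ] 16.633024014544915
(4, 12) 3339 [474.3 269.9 133.2  90.3  84.1] 5.5299144976430075
(array([ 2.1, -2. ]), np.float64(1.6), array([474.8, 260.8, 222.1]), np.float64(84.7))
```

Emit:
step_arm:
  commands:
    - {"tx": 1, "ty": -1, "tz": 35, "turn": 1.5}
    - {"tx": 2, "ty": -2, "tz": 80, "turn": 1.5}
    - {"tx": 2, "ty": -2, "tz": 125, "turn": 1.5}
    - {"tx": 2, "ty": -2, "tz": 160, "turn": 1.5}
    - {"tx": 2, "ty": -2, "tz": 184, "turn": 1.5}
    - {"tx": 2, "ty": -2, "tz": 197, "turn": 1.5}
    - {"tx": 2, "ty": -2, "tz": 202, "turn": 1.5}
    - {"tx": 2, "ty": -2, "tz": 202, "turn": 1.5}
    - {"tx": 2, "ty": -2, "tz": 202, "turn": 1.5}
  claw: -1

```text
time_s: 17.7
ee_pos: [0.4738, 0.2651, 0.0215]
tcp_rot: [0.747, 0.665, 0.001, 0.0]
contact_force: [0.5, 0.8, 0.2]
grip_width: 0.0851
gripper_force: 0.0
```

Emit:
step_arm:
  commands:
    - {"tx": 0, "ty": 0, "tz": 0, "turn": 0}
    - {"tx": 0, "ty": 0, "tz": 0, "turn": 0}
    - {"tx": 0, "ty": 0, "tz": 0, "turn": 0}
    - {"tx": 0, "ty": 0, "tz": 0, "turn": 0}
    - {"tx": 0, "ty": 0, "tz": 0, "turn": 0}
    - {"tx": 0, "ty": 0, "tz": 0, "turn": 0}
    - {"tx": 0, "ty": 0, "tz": 0, "turn": 0}
    - {"tx": 0, "ty": 0, "tz": 0, "turn": 0}
  claw: 1
  grip_force: 40

```text
time_s: 18.5
ee_pos: [0.4733, 0.265, 0.0209]
tcp_rot: [0.747, 0.665, 0.001, 0.0]
contact_force: [-0.8, -0.4, 6.4]
grip_width: 0.0293
gripper_force: 41.9
```

```bash
python3 - <<'E'
from h import *
print(togo((650.5,195.1),93.9))
E
```

```text
(array([-48.8, 184.1]), np.float64(-10.6), array([473.3, 265. ,  20.9]), np.float64(83.3))
```

Emit:
step_arm:
  commands:
    - {"tx": 0, "ty": 0, "tz": -10, "turn": 0}
    - {"tx": 0, "ty": 0, "tz": -35, "turn": 0}
    - {"tx": -3, "ty": 12, "tz": -60, "turn": -1}
    - {"tx": -11, "ty": 42, "tz": -70, "turn": -3}
    - {"tx": -21, "ty": 82, "tz": -70, "turn": -6}
    - {"tx": -31, "ty": 122, "tz": -70, "turn": -8}
    - {"tx": -39, "ty": 155, "tz": -70, "turn": -10}
    - {"tx": -45, "ty": 176, "tz": -70, "turn": -10.5}
    - {"tx": -47, "ty": 184, "tz": -65, "turn": -10.5}
    - {"tx": -47, "ty": 184, "tz": -55, "turn": -10.5}
    - {"tx": -47, "ty": 184, "tz": -45, "turn": -10.5}
    - {"tx": -47, "ty": 184, "tz": -40, "turn": -10.5}
    - {"tx": -47, "ty": 184, "tz": -40, "turn": -10.5}

```text
time_s: 19.8
ee_pos: [0.648, 0.1975, 0.0587]
tcp_rot: [0.683, 0.731, -0.001, -0.001]
contact_force: [-1.1, 0.3, -1.8]
grip_width: 0.0289
gripper_force: 41.0
```

```bash
python3 - <<'E'
from h import *
print(togo((650.5,197.1),93.9))
E
```

```text
(array([-0.6,  2.5]), np.float64(0.0), array([648. , 197.5,  58.7]), np.float64(93.9))
```

Emit:
step_arm:
  commands:
    - {"tx": -0.5, "ty": 2, "tz": 10, "turn": 0}
    - {"tx": -0.5, "ty": 2, "tz": 23, "turn": 0}
    - {"tx": -0.5, "ty": 2, "tz": 30, "turn": 0}
    - {"tx": -0.5, "ty": 2, "tz": 34, "turn": 0}
    - {"tx": -0.5, "ty": 2, "tz": 36, "turn": 0}
    - {"tx": -0.5, "ty": 2, "tz": 37, "turn": 0}
    - {"tx": -0.5, "ty": 2, "tz": 38, "turn": 0}
    - {"tx": -0.5, "ty": 2, "tz": 38.5, "turn": 0}
    - {"tx": -0.5, "ty": 2, "tz": 38.5, "turn": 0}
    - {"tx": -0.5, "ty": 2, "tz": 38.5, "turn": 0}

```text
time_s: 20.8
ee_pos: [0.6523, 0.1963, 0.022]
tcp_rot: [0.683, 0.73, 0.0, 0.0]
contact_force: [0.1, -0.5, -1.5]
grip_width: 0.0293
gripper_force: 41.0
```

Emit:
step_arm:
  commands:
    - {"tx": 0, "ty": 0, "tz": 0.7, "turn": 0}
    - {"tx": 0, "ty": 0, "tz": 1.2, "turn": 0}
    - {"tx": 0, "ty": 0, "tz": 1.2, "turn": 0}

```text
time_s: 21.1
ee_pos: [0.6522, 0.1963, 0.0209]
tcp_rot: [0.683, 0.73, 0.0, -0.0]
contact_force: [-0.7, -0.4, 1.2]
grip_width: 0.029
gripper_force: 41.2
```

Emit:
step_arm:
  commands:
    - {"tx": 0, "ty": 0, "tz": 0, "turn": 0}
    - {"tx": 0, "ty": 0, "tz": 0, "turn": 0}
    - {"tx": 0, "ty": 0, "tz": 0, "turn": 0}
    - {"tx": 0, "ty": 0, "tz": 0, "turn": 0}
    - {"tx": 0, "ty": 0, "tz": 0, "turn": 0}
    - {"tx": 0, "ty": 0, "tz": -10, "turn": 0}
    - {"tx": 0, "ty": 0, "tz": -45, "turn": 0}
    - {"tx": 0, "ty": 0, "tz": -90, "turn": 0}
    - {"tx": 0, "ty": 0, "tz": -135, "turn": 0}
    - {"tx": 0, "ty": 0, "tz": -175, "turn": 0}
    - {"tx": 0, "ty": 0, "tz": -200, "turn": 0}
    - {"tx": 0, "ty": 0, "tz": -200, "turn": 0}
    - {"tx": 0, "ty": 0, "tz": -200, "turn": 0}
  claw: -1

```text
time_s: 22.4
ee_pos: [0.6521, 0.1962, 0.2215]
tcp_rot: [0.683, 0.73, 0.001, 0.0]
contact_force: [0.5, 0.6, 0.1]
grip_width: 0.0856
gripper_force: 0.0
```

```bash
python3 - <<'E'
from h import *
near((650.5,195),((32,50),(13.5,26)),r=62,save='w5')
c,d=look(['yellow'],[4],[20])
print(togo((650,-217),78))
E
```

```text
(32, 50) 1128 [651.5 194.6  44.1  29.7 -86.5] 40.71215318906229
(13.5, 26) 3029 [651.2 195.3  94.5  61.4 -86. ] 16.747095788683662
yellow 1572 [473.8 265.6 124.5  90.1  83.9] 10.4
(array([-412. ,  -28.7]), np.float64(15.8), array([651.2, 196. , 219.3]), np.float64(93.8))
```

View pics/w5.png

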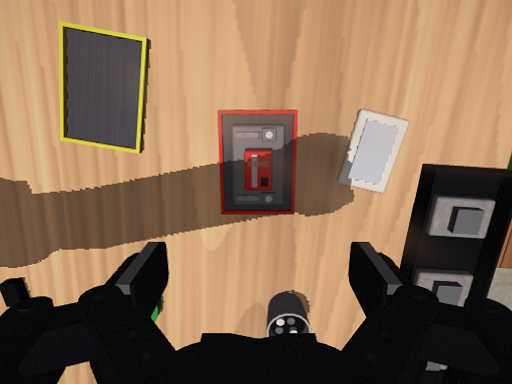

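The red lamp is centred in the red nest (258,165), and the yellow nest (104,88) is empty with its centre at (474, 265.6) mm and 83.9°. Next I fetch the yellow lamp.

Emit:
step_arm:
  commands:
    - {"tx": -25, "ty": -2, "tz": 0, "turn": 1}
    - {"tx": -68, "ty": -5, "tz": 0, "turn": 3}
    - {"tx": -115, "ty": -8, "tz": 0, "turn": 5}
    - {"tx": -163, "ty": -11, "tz": 0, "turn": 7}
    - {"tx": -211, "ty": -15, "tz": 0, "turn": 9}
    - {"tx": -259, "ty": -18, "tz": 0, "turn": 11}
    - {"tx": -307, "ty": -21, "tz": 0, "turn": 13}
    - {"tx": -354, "ty": -25, "tz": 0, "turn": 15}
    - {"tx": -392, "ty": -27, "tz": 0, "turn": 16}
    - {"tx": -412, "ty": -28.5, "tz": 0, "turn": 16}
    - {"tx": -412, "ty": -28.5, "tz": 0, "turn": 16}
    - {"tx": -412, "ty": -28.5, "tz": 0, "turn": 16}
    - {"tx": -412, "ty": -28.5, "tz": 0, "turn": 16}

```text
time_s: 23.8
ee_pos: [0.6512, -0.2147, 0.2197]
tcp_rot: [0.777, 0.629, 0.0, -0.001]
contact_force: [-0.6, -0.1, -0.0]
grip_width: 0.0855
gripper_force: 0.0
```

```bash
python3 - <<'E'
from h import *
k=near((650,-217),((32,50),(9,26)),r=62)[0]
print(togo(k[:2],k[4]))
E
```

```text
(32, 50) 1090 [ 650.2 -217.2   43.1   30.    77.8] 40.7650798148512
(9, 26) 3172 [ 650.1 -217.6   94.7   62.2   77.7] 16.745604418192922
(array([-2.9, -0.6]), np.float64(0.2), array([ 651.4, -214.5,  220. ]), np.float64(78.0))
```

Emit:
step_arm:
  commands:
    - {"tx": -2, "ty": -0.5, "tz": 35, "turn": 0}
    - {"tx": -3, "ty": -0.5, "tz": 80, "turn": 0}
    - {"tx": -3, "ty": -0.5, "tz": 125, "turn": 0}
    - {"tx": -3, "ty": -0.5, "tz": 160, "turn": 0}
    - {"tx": -3, "ty": -0.5, "tz": 182, "turn": 0}
    - {"tx": -3, "ty": -0.5, "tz": 194, "turn": 0}
    - {"tx": -3, "ty": -0.5, "tz": 199, "turn": 0}
    - {"tx": -3, "ty": -0.5, "tz": 199, "turn": 0}
    - {"tx": -3, "ty": -0.5, "tz": 199, "turn": 0}
  claw: -1

```text
time_s: 24.75
ee_pos: [0.6511, -0.2197, 0.0231]
tcp_rot: [0.778, 0.628, 0.001, 0.001]
contact_force: [0.8, -0.0, 1.1]
grip_width: 0.0856
gripper_force: 0.0
```

Emit:
step_arm:
  commands:
    - {"tx": 0, "ty": 0, "tz": 0, "turn": 0}
    - {"tx": 0, "ty": 0, "tz": 0, "turn": 0}
    - {"tx": 0, "ty": 0, "tz": 0, "turn": 0}
    - {"tx": 0, "ty": 0, "tz": 0, "turn": 0}
    - {"tx": 0, "ty": 0, "tz": 0, "turn": 0}
    - {"tx": 0, "ty": 0, "tz": 0, "turn": 0}
    - {"tx": 0, "ty": 0, "tz": 0, "turn": 0}
    - {"tx": 0, "ty": 0, "tz": 0, "turn": 0}
  claw: 1
  grip_force: 40

```text
time_s: 25.55
ee_pos: [0.6504, -0.2197, 0.0221]
tcp_rot: [0.778, 0.628, 0.0, 0.0]
contact_force: [0.3, 0.1, 4.4]
grip_width: 0.0292
gripper_force: 41.1
```

```bash
python3 - <<'E'
from h import *
print(togo((474,265.6),83.9))
E
```

```text
(array([ 437.2, -274.9]), np.float64(-6.1), array([ 650.4, -219.7,   22.1]), np.float64(77.8))
```

Emit:
step_arm:
  commands:
    - {"tx": 0, "ty": 0, "tz": -10, "turn": 0}
    - {"tx": 0, "ty": 0, "tz": -35, "turn": 0}
    - {"tx": 10, "ty": -6, "tz": -65, "turn": 0}
    - {"tx": 32, "ty": -20, "tz": -90, "turn": -1}
    - {"tx": 65, "ty": -41, "tz": -100, "turn": -2}
    - {"tx": 100, "ty": -63, "tz": -100, "turn": -3}
    - {"tx": 137, "ty": -86, "tz": -100, "turn": -4}
    - {"tx": 174, "ty": -110, "tz": -100, "turn": -5}
    - {"tx": 211, "ty": -133, "tz": -100, "turn": -6}
    - {"tx": 248, "ty": -156, "tz": -100, "turn": -6}
    - {"tx": 285, "ty": -180, "tz": -100, "turn": -6}
    - {"tx": 322, "ty": -203, "tz": -100, "turn": -6}
    - {"tx": 358, "ty": -226, "tz": -100, "turn": -6}
    - {"tx": 392, "ty": -247, "tz": -100, "turn": -6}
    - {"tx": 418, "ty": -264, "tz": -95, "turn": -6}
    - {"tx": 432, "ty": -273, "tz": -85, "turn": -6}
    - {"tx": 435, "ty": -275, "tz": -70, "turn": -6}
    - {"tx": 435, "ty": -275, "tz": -55, "turn": -6}
    - {"tx": 435, "ty": -275, "tz": -45, "turn": -6}
    - {"tx": 435, "ty": -275, "tz": -45, "turn": -6}

```text
time_s: 27.55
ee_pos: [0.4721, 0.2619, 0.0649]
tcp_rot: [0.745, 0.667, -0.002, -0.0]
contact_force: [-0.3, -0.6, -1.8]
grip_width: 0.0289
gripper_force: 40.4
```

```bash
python3 - <<'E'
from h import *
print(togo((473.8,263.2),83.9))
E
```

```text
(array([1.4, 1.6]), np.float64(-0.2), array([472.1, 261.9,  64.9]), np.float64(83.7))
```

Emit:
step_arm:
  commands:
    - {"tx": 0.5, "ty": 1, "tz": 10, "turn": 0}
    - {"tx": 0.5, "ty": 1, "tz": 25, "turn": 0}
    - {"tx": 0.5, "ty": 1, "tz": 33, "turn": 0}
    - {"tx": 0.5, "ty": 1, "tz": 38, "turn": 0}
    - {"tx": 0.5, "ty": 1, "tz": 41, "turn": 0}
    - {"tx": 0.5, "ty": 1, "tz": 42, "turn": 0}
    - {"tx": 0.5, "ty": 1, "tz": 43, "turn": 0}
    - {"tx": 0.5, "ty": 1, "tz": 43, "turn": 0}
    - {"tx": 0.5, "ty": 1, "tz": 43, "turn": 0}

```text
time_s: 28.45
ee_pos: [0.4742, 0.2642, 0.0239]
tcp_rot: [0.744, 0.668, 0.0, 0.0]
contact_force: [-0.6, 0.1, -1.5]
grip_width: 0.0295
gripper_force: 40.4
```

Emit:
step_arm:
  commands:
    - {"tx": 0, "ty": 0, "tz": 0.7, "turn": 0}
    - {"tx": 0, "ty": 0, "tz": 1.4, "turn": 0}
    - {"tx": 0, "ty": 0, "tz": 1.8, "turn": 0}
    - {"tx": 0, "ty": 0, "tz": 1.8, "turn": 0}
    - {"tx": 0, "ty": 0, "tz": 1.8, "turn": 0}

```text
time_s: 28.95
ee_pos: [0.474, 0.2641, 0.022]
tcp_rot: [0.744, 0.668, 0.0, -0.0]
contact_force: [-1.2, -0.4, 2.3]
grip_width: 0.0293
gripper_force: 40.9
```

Emit:
step_arm:
  commands:
    - {"tx": 0, "ty": 0, "tz": 0, "turn": 0}
    - {"tx": 0, "ty": 0, "tz": 0, "turn": 0}
    - {"tx": 0, "ty": 0, "tz": 0, "turn": 0}
    - {"tx": 0, "ty": 0, "tz": 0, "turn": 0}
    - {"tx": 0, "ty": 0, "tz": 0, "turn": 0}
    - {"tx": 0, "ty": 0, "tz": -10, "turn": 0}
    - {"tx": 0, "ty": 0, "tz": -45, "turn": 0}
    - {"tx": 0, "ty": 0, "tz": -90, "turn": 0}
    - {"tx": 0, "ty": 0, "tz": -135, "turn": 0}
    - {"tx": 0, "ty": 0, "tz": -175, "turn": 0}
    - {"tx": 0, "ty": 0, "tz": -200, "turn": 0}
    - {"tx": 0, "ty": 0, "tz": -200, "turn": 0}
    - {"tx": 0, "ty": 0, "tz": -200, "turn": 0}
  claw: -1

```text
time_s: 30.25
ee_pos: [0.4739, 0.264, 0.2225]
tcp_rot: [0.744, 0.668, 0.001, -0.0]
contact_force: [0.2, 0.3, -0.6]
grip_width: 0.0853
gripper_force: 0.0
```

```bash
python3 - <<'E'
from h import *
near((474,265.6),((32,50),(13.5,26)),r=62)
look(['yellow'],[4],[20])
c=viewer.capture('scene'); cv2.imwrite('pics/end.png',c['image'][:,:,::-1])
near((650.5,195),((13.5,26),),'scene',62)
near((475,-264),((13.5,26),),'scene',62)
E
```

```text
(32, 50) 1115 [473.6 266.4  43.4  29.8  83.6] 40.79613860015452
(13.5, 26) 3080 [468.  267.1  94.9  73.   85.1] 16.73814824607739
yellow 543 [475.2 274.8 104.1  88.9  83.9] 10.5
(13.5, 26) 429 [652.4 192.  101.   76.  -76. ] 17.44846339455386
(13.5, 26) 614 [ 477.8 -269.7  103.5   86.7   83.1] 17.065131591034344
```

View pics/end.png

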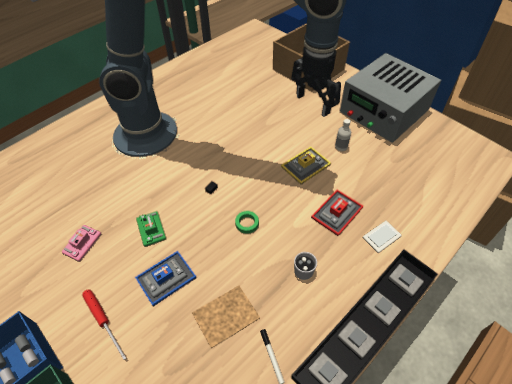

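The end view shows the yellow lamp in the yellow nest (306,165), red in red (338,210) and blue in blue (165,276). The mat is empty, and the tape, cup and glue are where they were. I'm handing it in.

```bash
python3 -c "
from rig import bot
print(bot.close_job())"
```

```text
the job is handed in; nothing more can be done
None
```

All three lamps are in the nests matching their switch colours, flat and lengthwise within about 2 mm of centre. The tape, cup and glue were not touched, and the job was handed in at about 30 s; the blue lamp was let go about 1–2 mm above the nest floor.

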